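# Pack the sofa-foot sample tray

## Task

A customer wants to choose new tall feet for a sofa: pack the sample tray by standing each of the three tall wooden feet upright, fully down in the nest of its own shape (round in round, square in square, oblong in oblong). Leave the two short feet, the hammer and the jar of tacks where they are on the bench.

Things in the scene. Friction and masses are not known exactly. Their poses are not given: they have to be found in the camera images.
- tall_round: Tall round wooden sofa foot, 100 mm high: 46 mm diameter in its lowest 10 mm, then a straight 39 mm shaft from 14 to 84 mm height, narrowing to a small steel glide (22 mm) on top. About 0.11 kg. Its origin is the centre of its underside, z up along the foot. It starts standing upright on the bench on its broad end.
- tall_square: Tall square wooden sofa foot, 100 mm high: 44 x 44 mm in its lowest 12 mm, then a straight shaft 38 x 38 mm up to 94 mm, with a small steel glide (22 mm diameter) on top. About 0.13 kg. x and y square to its faces. Its origin is the centre of its underside, z up along the foot. It starts standing upright on the bench on its broad end.
- tall_oblong: Tall oblong wooden sofa foot, 100 mm high: 66 mm along x by 38 mm along y in its lowest 12 mm, then a straight shaft 60 x 32 mm up to 94 mm, with a small steel glide (22 mm diameter) on top. About 0.16 kg. Its origin is the centre of its underside, z up along the foot. It starts standing upright on the bench on its broad end.
- short_round: Short round foot, a look-alike of the tall round one with the same diameters but only 50 mm high. Not wanted: stays where it is. Origin at the centre of its underside, z up.
- short_square: Short square foot, a look-alike of the tall square one with the same widths but only 50 mm high. Not wanted: stays where it is. Origin at the centre of its underside, z up.
- nest_round: Nest, round hole 62 mm diameter. It goes through a fixed grey board 106 (x) x 96 (y) x 16 mm on the tray bottom. Origin: hole centre at the board's underside = tray bottom, 6 mm above the bench; a foot fully in has its underside here. z up. Fixed plywood tray: 124 (x) x 316 (y) mm, rim 28 mm above the bench; 3 parallel boards in it, centres 100 mm apart along y, in any order.
- nest_square: Nest, square hole 60 x 60 mm. It goes through a fixed grey board 106 (x) x 96 (y) x 16 mm on the tray bottom. Origin: hole centre at the board's underside = tray bottom, 6 mm above the bench; a foot fully in has its underside here. z up. Fixed plywood tray: 124 (x) x 316 (y) mm, rim 28 mm above the bench; 3 parallel boards in it, centres 100 mm apart along y, in any order.
- nest_oblong: Nest, oblong hole 82 (x) x 54 (y) mm. It goes through a fixed grey board 106 (x) x 96 (y) x 16 mm on the tray bottom. Origin: hole centre at the board's underside = tray bottom, 6 mm above the bench; a foot fully in has its underside here. z up. Fixed plywood tray: 124 (x) x 316 (y) mm, rim 28 mm above the bench; 3 parallel boards in it, centres 100 mm apart along y, in any order.
- hammer: Upholsterer's hammer lying flat on the bench to one side of the tray, handle towards the robot, 260 mm long, head 98 mm across, 26 mm thick. Bystander: leave it alone. Origin on the bench under its middle, x along it towards the head.
- tack_jar: Closed amber glass jar with a metal cap, 64 mm diameter, 65 mm high, standing on the bench to one side of the tray. Bystander: leave it alone. Origin at the centre of its underside.
Things that resemble listed ones, but are neither listed nor needed, are in the scene too. What is shaped like the tall_round but purple is not meant.

How it is judged:
By the outcome, as a careful person would: the job done as asked, in the order asked, and still so for the second after the job is handed in, with the robot touching nothing.
It also fails if it takes over 96 s, if anything falls off the work surface, if the arm or the gripper's body presses on something with over 40 N, if the wrist force passes 120 N, or if a joint passes its speed limit or range.

## Robot

A 7-joint arm with a two-finger parallel gripper is mounted at the origin on the work surface. World frame = base frame: x ahead of the robot, y to its left, z up, the work surface at z = 0. Lengths are in mm, angles in degrees, forces in N, time in s.
With the tool pointing down it reaches from about 400 to 850 mm from the base axis. Payload 10.4 kg.
Tool frame: the origin (TCP) lies at the very end of the fingers, on their centre line; the grasp point (between the pads) lies 19 mm behind it; x points along the fingers, z is the direction in which the jaws open and shut, and the axes are right-handed (so a half turn about x gives the same grasp; the last joint's range is limited). The gripper opens to 87 mm and grips with 3 to 60 N. Pads are 19 mm wide; open, the fingers measure 117 mm over their backs; the gripper's body (75 mm by 190 mm) begins 51 mm behind the grasp point.
Start: joints at [69.465, 19.034, -3.707, 83.658, 1.238, 77.344, -5.071], TCP at [205.975, -590.107, 222.576] pointing down, gripper open.
Joint ranges: [-148.97, 148.97], [-28.65, 121.19], [-84.17, 76.75], [9.2, 138.47], [-72.65, 252.65], [3.7, 117.97], [-149.18, 149.18]. Speed limits (degrees/s): [127.2, 127.2, 159.86, 159.86, 180, 180, 180].

## Interface

Orientations are given as [roll, pitch, yaw] about the fixed x, y, z axes, in that order (R = Rz(yaw) Ry(pitch) Rx(roll)).
In Python, from bench import bot, vision gives the robot as it stands.
- The arm moves only by the shell command python3 -m jog 'ROWS' [FORCE]. ROWS is JSON, a list that holds one entry, the list of rows, each a list of 7 numbers: the shift along the world's x, y, z in mm, then the turn, a rotation vector about the world's x, y, z in rad, then the opening, from 0 (shut) to 1 (fully open). A call has 1 to 5 rows; each row shifts and turns the commanded pose from where the row before left it; what a row does not reach is not made up. A row lasts 1/8 s, in which the tool goes at most 62.5 mm and 10.7 degrees, less where a joint would pass 70% of its speed; a pose out of reach is approached as far as the arm can. A call is refused whole if a number of a shift passes 62.5 or a number of a turn 0.188, either way. A call with a gripper value outside its range is refused whole. The fingers move at their own pace and stop on an object; FORCE is the grip in N (left out, the last holds). Time passes only in rows, so rows that do not move let the fingers close. It gives the time, the measured TCP pose, the force and the opening at its end, in the units of the state.
- bot.get_state(): the state, without advancing time (a new reading comes with each control period).
- vision.camera(name): name is "scene" or "side" or "wrist"; returns the picture (420x560x3 uint8, red, green, blue); there is no depth.
- vision.calibration(name): a dict with "fx", "fy", "cx", "cy" (pixels), "R" (3x3) and "t" (3): a world point X has camera coordinates R X + t. Camera axes: x right, y down, z forward; pixel columns grow to the right and rows downward; lengths in mm; the calibration is good to about 2 mm. A picture is of the moment at which its call begins: read the wrist's pose just before it. calibration takes no time and is no camera call; for the wrist camera it gives the pose at the moment of the call.
- bot.finish_job(): hands the job in, once; it reports no verdict.
The state is a dict: "t": time; "joint_positions": joint angles; "joint_velocities": joint speeds; "joint_efforts": joint torques, N m; "tool_pos": TCP position; "eef_rot": TCP orientation; "ft_force": force on the tool from outside, world axes, zero at the start; "wrist_torque": the same for the moment, N m; "finger_gap": finger opening in mm.
Only numpy, scipy, OpenCV 4.12 (cv2) and the standard library are available. Lean on these libraries where they do the work, as an engineer would, in place of code of your own. Each camera call takes 0.05 s, during which the arm holds its last target.

## Working session

There is one attempt and no reset: what is moved stays moved. The work goes in short steps, Python scripts to look and compute and a shell command to move; the robot and the scene stay as the last step left them, time stands still between calls to the robot, and variables do not carry over. Pictures are saved under pics/ and viewed, and the job is handed in when it is done.

```bash
mkdir -p pics; ls
python3 - <<'E'
from bench import bot, vision
import cv2
print(bot.get_state())
for n in("scene","side","wrist"):
    c=vision.calibration(n); print(n,c)
    cv2.imwrite(f"pics/{n}0.png",cv2.cvtColor(vision.camera(n),cv2.COLOR_RGB2BGR))
E
```

```text
pics
{'t': 0.0, 'joint_positions': array([69.46546594, 19.07149441, -3.7060578 , 83.70684394,  1.2390626 ,
       77.34478004, -5.07170262]), 'joint_velocities': array([ 0.05207083, -0.08222474, -0.03195746,  0.0160147 ,  0.07666597,
        0.01336389,  0.03221229]), 'joint_efforts': array([ 4.31064445e-04, -6.23259044e+01,  2.50579894e-02, -3.89903212e+01,
       -6.12927787e-02,  3.97584925e-02,  2.03577151e-04]), 'tool_pos': array([ 205.79244006, -589.72115376,  221.7521662 ]), 'eef_rot': array([-176.05107603,   89.91676493,  113.18817078]), 'ft_force': array([0.89816844, 0.26388015, 0.10524608]), 'wrist_torque': array([ 0.00061789, -0.05286431,  0.01550657]), 'finger_gap': 87.01702688577737}
scene {'fx': 496.64190085110374, 'fy': 496.64190085110374, 'cx': 276.44886150553, 'cy': 214.88389459091172, 'R': array([[-0.30893202,  0.95103221,  0.00993719],
       [ 0.62205142,  0.20994795, -0.75430358],
       [-0.71945329, -0.22684709, -0.65645058]]), 't': array([ 143.14795941, -286.60657287, 1823.98633763])}
side {'fx': 412.33627973708843, 'fy': 412.33627973708843, 'cx': 275.317211700952, 'cy': 208.39965468057255, 'R': array([[-0.74970496, -0.66161345, -0.01449545],
       [-0.4110447 ,  0.48271675, -0.77332192],
       [ 0.51863738, -0.573805  , -0.63384784]]), 't': array([383.31158991, 244.87262694, 782.86411571])}
wrist {'fx': 347.3113925644911, 'fy': 347.3113925644911, 'cx': 281.0124819492128, 'cy': 210.22835194836793, 'R': array([[ 0.3291555 , -0.94427504, -0.00114311],
       [-0.90763486, -0.31671695,  0.27548019],
       [-0.26049111, -0.08963829, -0.96130607]]), 't': array([-624.44691469,  -32.60655008,  390.75451664])}
```

View pics/scene0.png

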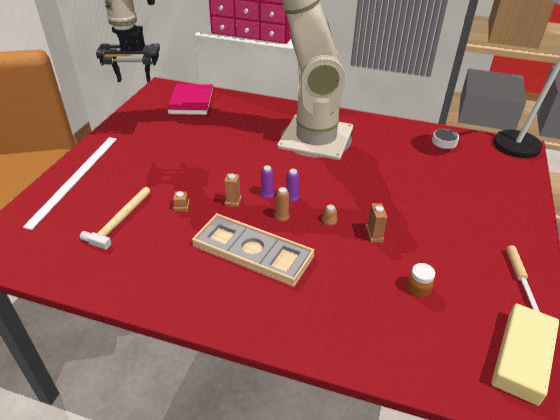

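View pics/side0.png

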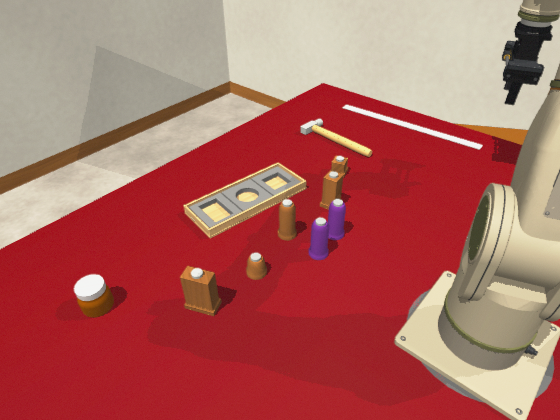

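View pics/wrist0.png

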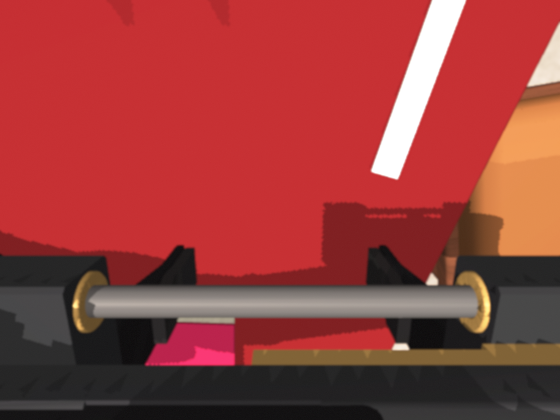

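Candidates in the scene view:
- **Tall round:** (282,204) is wooden. The two purple ones at (267,182) and (293,185) are not meant, and the one at (330,214) is short.
- **Tall square:** (232,190) is tall, while (181,202) is short.
- **Tall oblong:** only (377,222).

I'll confirm these in enlarged crops.

Run:
```python
import cv2
a=cv2.imread("pics/scene0.png")[155:290,165:400]
cv2.imwrite("pics/c1.png",cv2.resize(a,None,fx=3.4,fy=3.4,interpolation=cv2.INTER_CUBIC))
a=cv2.imread("pics/side0.png")[145:325,170:365]
cv2.imwrite("pics/c2.png",cv2.resize(a,None,fx=3.3,fy=3.3,interpolation=cv2.INTER_CUBIC))
```

```text
(no output)
```

View pics/c1.png

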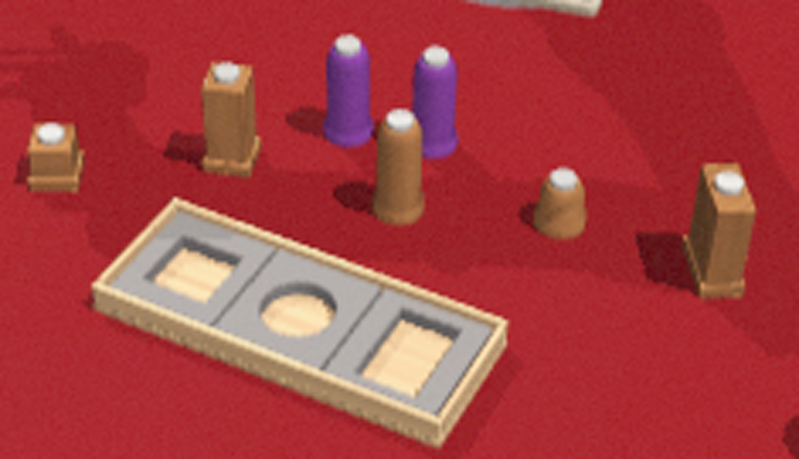

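View pics/c2.png

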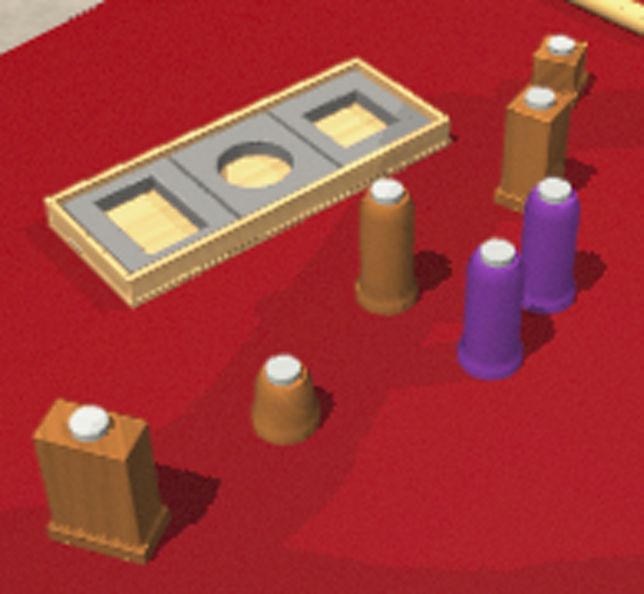

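The crops confirm the tall wooden round, square and oblong feet. In the scene view the nests run left to right as square, round, oblong. Next I'll measure them.

```bash
cat > h.py <<'E'
import numpy as np, cv2
def ray(c,uv,z):
    uv=np.atleast_2d(np.asarray(uv,float)); R=c["R"];t=c["t"]
    d=np.c_[(uv[:,0]-c["cx"])/c["fx"],(uv[:,1]-c["cy"])/c["fy"],np.ones(len(uv))]@R
    o=-R.T@t
    return o+d*((z-o[2])/d[:,2])[:,None]
def blobs(m,amin,amax):
    n,l,s,ce=cv2.connectedComponentsWithStats(m.astype(np.uint8))
    return [(ce[i],s[i,4],l==i) for i in range(1,n) if amin<s[i,4]<amax]
E
python3 - <<'E'
from h import *
from bench import vision
np.set_printoptions(precision=1,suppress=True)
for n in("scene","side"):
    c=vision.calibration(n); im=cv2.imread(f"pics/{n}0.png"); h=cv2.cvtColor(im,cv2.COLOR_BGR2HSV)
    m=(h[...,1]<60)&(h[...,2]>150)
    print(n)
    for ce,a,_ in blobs(m,15,300):
        if ce[1]>140: print("white",ce,a,"z98",ray(c,ce,98)[0,:2],"z48",ray(c,ce,48)[0,:2])
    g=(h[...,1]<50)&(h[...,2]>90)&(h[...,2]<190)
    g=cv2.morphologyEx(g.astype(np.uint8),cv2.MORPH_OPEN,np.ones((2,2)))
    for ce,a,l in blobs(g,200,8000):
        if not(180<ce[0]<330 and 160<ce[1]<280): continue
        ys,xs=np.nonzero(l); P=ray(c,np.c_[xs,ys],22)[:,:2].astype(np.float32)
        r=cv2.minAreaRect(P); print("grey",ce,a,r)
    # tray incl wood+grey: fill
    w=((h[...,0]>10)&(h[...,0]<30)&(h[...,1]<140)&(h[...,2]>120))|(g>0)
    for ce,a,l in blobs(w,1500,9000):
        if not(180<ce[0]<330 and 160<ce[1]<280): continue
        ct=max(cv2.findContours(l.astype(np.uint8),0,1)[0],key=cv2.contourArea)
        hu=cv2.convexHull(ct); ap=cv2.approxPolyDP(hu,4,True)[:,0]
        print("tray",a,ap.tolist(),ray(c,ap,28)[:,:2].tolist())
E
```

```text
scene
white [447.  142.1] 163 z98 [ 44.6 449.8] z48 [-39.9 456.2]
white [553.2 160.1] 279 z98 [ 43.  772.8] z48 [-41.5 797.4]
white [267.  167.8] 34 z98 [370.6 -61.3] z48 [304.6 -83.9]
white [293.1 171.2] 34 z98 [362.   18.8] z48 [295.5   0.7]
white [231.1 175.9] 34 z98 [ 444.  -148.7] z48 [ 382.1 -176.3]
white [282.3 189.8] 42 z98 [458.6  15.2] z48 [397.6  -3.1]
white [179.5 193.8] 39 z98 [ 569.6 -255.4] z48 [ 514.8 -289. ]
white [330.5 207.4] 40 z98 [490.9 164.5] z48 [431.7 154.7]
white [379.1 208.3] 43 z98 [451.6 292.6] z48 [390.1 290. ]
white [ 96. 238.] 271 z98 [ 801.2 -375.8] z48 [ 759.6 -416.3]
white [529.6 294.2] 179 z98 [646.4 670.7] z48 [596.1 689.5]
white [ 12.2 298.2] 51 z98 [1030.6 -442.6] z48 [1002.  -486.9]
white [124.2 342.7] 203 z98 [1054.9 -141.8] z48 [1027.7 -169. ]
white [162.5 379. ] 23 z98 [1104.6  -27. ] z48 [1080.2  -47.7]
white [156.3 413. ] 21 z98 [1170.3   -5. ] z48 [1149.7  -24.5]
grey [254.8 245.5] 2055 ((627.220458984375, -12.365798950195312), (296.96563720703125, 104.49324035644531), 80.25604248046875)
tray 4450 [[192, 238], [217, 213], [312, 248], [313
[... 637 characters left out ...]
[396.2 -30.8]
white [255.1 256.5] 69 z98 [398.  186.9] z48 [433.1 153.4]
white [196.3 272.8] 93 z98 [453.9 291.5] z48 [493.6 266.8]
white [472.4 318.9] 16 z98 [17.1 52.7] z48 [20.   7.8]
white [511.2 343.2] 16 z98 [-47.7  58.1] z48 [-50.2  13.7]
grey [245.2 195.7] 1796 ((625.4451904296875, -15.925247192382812), (294.7230529785156, 101.62738800048828), 80.14019775390625)
tray 4232 [[305, 180], [290, 207], [211, 237], [185, 213], [184, 205], [276, 163]] [[544.066991985578, -161.815181815017], [499.8585216872296, -44.163748674294084], [569.5009915330731, 161.57853779060338], [685.5574162329001, 145.31900007724175], [712.909538979155, 126.49189317191389], [661.9707810614816, -174.3891723878105]]
```

```bash
cat >> h.py <<'E'
def st():
    from bench import bot
    from scipy.spatial.transform import Rotation as Ro
    s=bot.get_state(); R=Ro.from_euler("xyz",s["eef_rot"],degrees=True).as_matrix()
    print("t %.2f pos %s jaw yaw %.1f tilt x-axis %s F %s gap %.1f"%(s["t"],s["tool_pos"].round(1),np.degrees(np.arctan2(R[1,2],R[0,2])),R[:,0].round(3),s["ft_force"].round(1),s["finger_gap"]), s["joint_positions"].round(0))
    return s
E
python3 - <<'E'
from h import *
from bench import vision
st()
c=vision.calibration("wrist"); print(-c["R"].T@c["t"])
c=vision.calibration("scene"); print(ray(c,(423,270),65))
E
```

```text
t 0.15 pos [ 205.8 -589.8  222. ] jaw yaw -70.8 tilt x-axis [-0.     0.001 -1.   ] F [ 0.4 -0.5 -0.1] gap 86.7 [69. 19. -4. 84.  1. 77. -5.]
[ 277.74341133 -564.9738692   384.01557395]
[[614.6347392  433.44877615  65.        ]]
```

Run:
```python
from h import *
from bench import vision
c=vision.calibration("scene")
def f(ps,s,o,z,c):
    P=ray(c,np.array(ps)/s+o,z)[:,:2]; d=np.diff(P,axis=0); print(P.round(0).tolist(),np.hypot(*d.T).round(0),np.degrees(np.arctan2(d[:,1],d[:,0])).round(0))
f([(205,166),(240,173),(259,143)],3.4,(165,155),3,c)
f([(685,242),(704,296),(745,291)],3.4,(165,155),3,c)
c=vision.calibration("side")
f([(47,540),(140,561),(170,518)],3.3,(170,145),3,c)
```

```text
[[465.0, -165.0], [464.0, -131.0], [419.0, -130.0]] [34. 45.] [ 92. 179.]
[[428.0, 266.0], [489.0, 292.0], [472.0, 324.0]] [67. 36.] [ 24. 118.]
[[473.0, 324.0], [418.0, 297.0], [428.0, 263.0]] [62. 35.] [-154.  -74.]
```

```bash
python3 -m jog '[[[30,54,0,0,0,-0.04,1],[30,54,0,0,0,-0.04,1],[30,54,0,0,0,-0.04,1],[30,54,0,0,0,-0.04,1],[30,54,0,0,0,-0.04,1]]]' 25; python3 -m jog '[[[30,54,0,0,0,-0.04,1],[30,54,0,0,0,-0.04,1],[29,54,0,0,0,-0.05,1],[0,9,0,0,0,0,1],[0,0,0,0,0,0,1]]]'
python3 - <<'E'
from h import *
from bench import vision
st()
c=vision.calibration("wrist"); im=vision.camera("wrist"); 
np.save("pics/w1.npy",c,allow_pickle=True)
cv2.imwrite("pics/w1.png",cv2.cvtColor(im,cv2.COLOR_RGB2BGR))
E
```

```text
t: 0.78
tool_pos: [356.6, -318.2, 222.6]
eef_rot: [-1.8, 90.0, -84.0]
ft_force: [1.1, 0.4, 0.3]
finger_gap: 87.4
t: 1.4
tool_pos: [444.7, -149.1, 222.4]
eef_rot: [-56.6, 90.0, -146.1]
ft_force: [0.3, -1.0, 0.5]
finger_gap: 87.0
t 1.40 pos [ 444.7 -149.1  222.4] jaw yaw -89.6 tilt x-axis [-0. -0. -1.] F [ 0.3 -1.   0.5] gap 87.0 [ 40.   1. -27. 105.   0.  74. -77.]
```

View pics/w1.png

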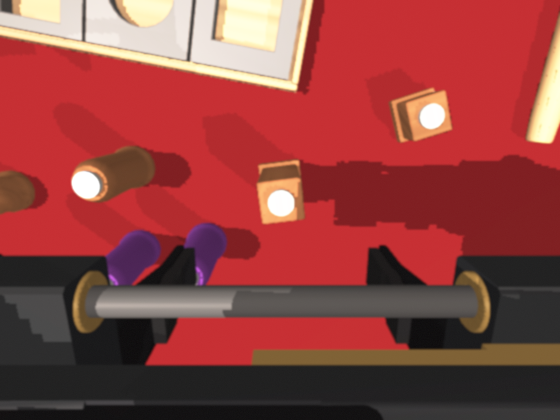

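The wrist view shows the square foot's glide at (281,203) between the jaw lines. The round foot is at (86,184), the purple ones at (205,245) and (130,255), and the short square at (432,116). I'll measure the centre and yaw.

Run:
```python
from h import *
im=cv2.imread("pics/w1.png"); c=np.load("pics/w1.npy",allow_pickle=True).item()
h=cv2.cvtColor(im,cv2.COLOR_BGR2HSV)
for ce,a,_ in blobs((h[...,1]<60)&(h[...,2]>200),200,1500):
    if ce[1]<240: print(ce,a,ray(c,ce,99)[0,:2].round(1),ray(c,ce,49)[0,:2].round(1))
w=(h[...,0]>8)&(h[...,0]<25)&(h[...,1]>100)
cv2.imwrite("pics/w1c.png",cv2.resize(im[150:235,245:320],None,fx=7,fy=7,interpolation=cv2.INTER_CUBIC))
print(ray(c,[(298,89),(0,38)],28)[:,:2])
```

```text
[300.39285714  46.24107143] 224 [ 567.5 -162.7] [ 575.6 -165.3]
[194.93495935  67.57375145] 861 [552.  -82.4] [557.4 -70.9]
[550.52056404 109.94359577] 851 [ 522.7 -361.3] [ 523.1 -398.7]
[431.60392157 115.78431373] 510 [ 517.6 -267.9] [ 517.1 -288.9]
[ 85.32495812 184.31658291] 597 [460.4  14.9] [449.8  43.5]
[280.54937163 202.51705566] 557 [ 445.7 -148.6] [ 432.6 -148.6]
[[ 541.04723072 -164.83869279]
 [ 584.21709354  114.51006776]]
```

View pics/w1c.png

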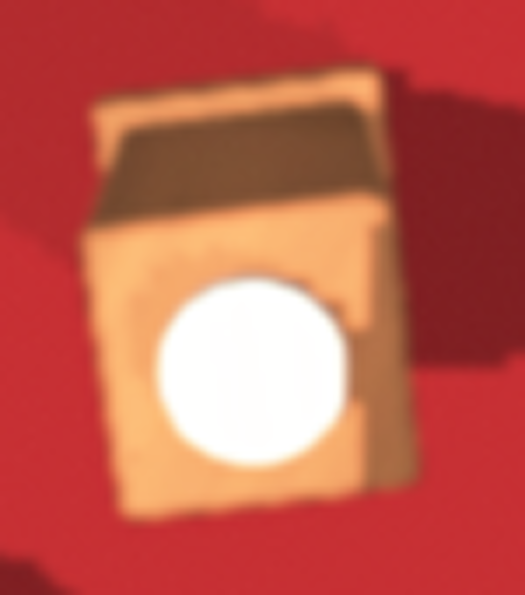

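```bash
python3 -m jog '[[[1,0.5,-30,0,0,0.06,1],[0,0,-50,0,0,0.06,1],[0,0,-50,0,0,0,1],[0,0,-36,0,0,0,1],[0,0,-10,0,0,0,1]]]' 25; python3 -m jog '[[[0,0,0,0,0,0,0],[0,0,0,0,0,0,0],[0,0,0,0,0,0,0],[0,0,0,0,0,0,0],[0,0,0,0,0,0,0]]]' 25; python3 -c "from h import *;st()"
```

```text
t: 2.08
tool_pos: [444.0, -149.8, 44.6]
eef_rot: [-112.6, 89.8, 164.4]
ft_force: [0.6, 0.0, 0.4]
finger_gap: 86.7
t: 2.7
tool_pos: [446.1, -148.6, 46.8]
eef_rot: [40.5, 90.0, -42.3]
ft_force: [-0.8, -1.0, 0.5]
finger_gap: 45.1
t 2.70 pos [ 446.1 -148.6   46.8] jaw yaw -82.8 tilt x-axis [ 0. -0. -1.] F [-0.8 -1.   0.5] gap 45.1 [ 38.  12. -27. 116.   7.  53. -76.]
```

```bash
python3 -m jog '[[[0,0,0,0,0,0,0],[0,0,0,0,0,0,0],[0,0,0,0,0,0,0],[0,0,0,0,0,0,0]]]' 25; python3 -m jog '[[[0,0,10,0,0,0,0],[0,0,25,0,0,0,0],[0,0,30,0,0,0,0],[0,0,10,0,0,0,0],[0,0,0,0,0,0,0]]]' 25;python3 -c "from h import *;st()"
```

```text
t: 3.2
tool_pos: [446.0, -148.6, 46.7]
eef_rot: [37.4, 90.0, -45.4]
ft_force: [-0.8, -0.3, 3.9]
finger_gap: 37.9
t: 3.82
tool_pos: [446.1, -148.7, 121.8]
eef_rot: [46.0, 89.9, -36.8]
ft_force: [-0.0, 0.1, -1.3]
finger_gap: 38.0
t 3.83 pos [ 446.1 -148.7  121.8] jaw yaw -82.8 tilt x-axis [ 0.001 -0.001 -1.   ] F [-0.   0.1 -1.3] gap 38.0 [ 39.   6. -28. 112.   3.  62. -73.]
```

```bash
python3 -m jog '[[[40,9,0,0,0,-0.075,0],[41,9,0,0,0,-0.075,0],[41,9,0,0,0,-0.075,0],[41,9,0,0,0,-0.07,0],[0,0,0,0,0,0,0]]]' 25
python3 - <<'E'
from h import *
from bench import vision
st()
c=vision.calibration("wrist"); im=vision.camera("wrist"); 
np.save("pics/w2.npy",c,allow_pickle=True)
cv2.imwrite("pics/w2.png",cv2.cvtColor(im,cv2.COLOR_RGB2BGR))
cv2.imwrite("pics/s2.png",cv2.resize(cv2.cvtColor(vision.camera("scene"),cv2.COLOR_RGB2BGR)[150:300,160:360],None,fx=3,fy=3,interpolation=2))
E
```

```text
t: 4.45
tool_pos: [610.1, -110.5, 119.1]
eef_rot: [-127.9, 89.8, 132.5]
ft_force: [-0.7, 0.8, -0.4]
finger_gap: 37.9
t 4.45 pos [ 610.1 -110.5  119.1] jaw yaw -99.6 tilt x-axis [-0.002  0.002 -1.   ] F [-0.7  0.8 -0.4] gap 37.9 [  27.   25.  -27.   90.   12.   67. -102.]
```

View pics/w2.png

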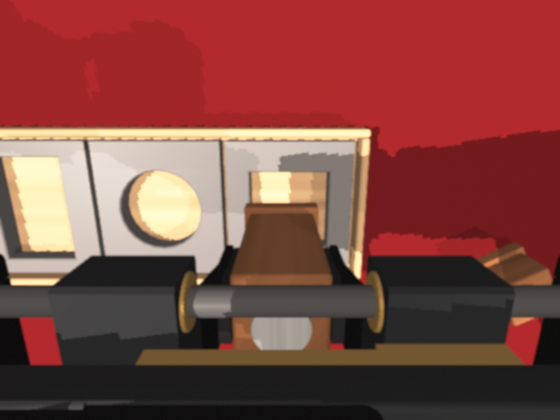

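View pics/s2.png

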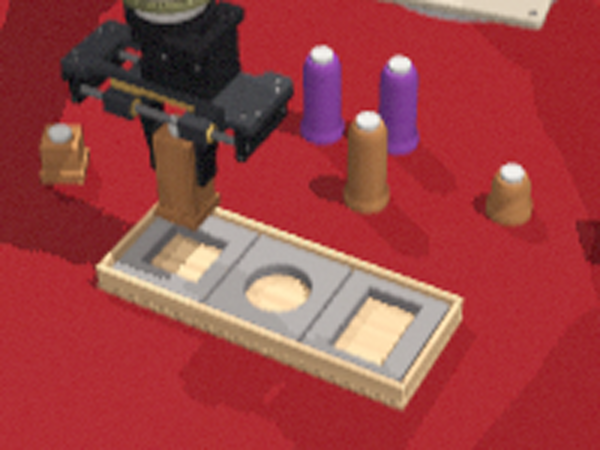

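Run:
```python
from h import *
c=np.load("pics/w2.npy",allow_pickle=True).item()
print("sq back edge",ray(c,[(250,171),(327,172),(288,171.5)],22).round(1)[:,:2].tolist())
print("dividers",ray(c,[(88,142),(221,141),(355,141),(106,275),(222,210)],22).round(1)[:,:2].tolist())
print("round",ray(c,[(162,208)],22).round(1))
print("rim corner",ray(c,[(369,131)],28).round(1))
```

```text
sq back edge [[645.9, -92.5], [635.5, -149.5], [640.7, -120.6]]
dividers [[686.9, 20.8], [671.2, -75.8], [654.8, -172.8], [581.1, 40.6], [619.6, -65.3]]
round [[628.9 -19.7  22. ]]
rim corner [[ 660.8 -182.2   28. ]]
```

```bash
python3 -m jog '[[[1,-3,0,0,0,0,0],[0,0,-20,0,0,0,0],[0,0,-20,0,0,0,0],[0,0,0,0,0,0,0],[0,0,0,0,0,0,0]]]' 25;python3 - <<'E'
from h import *
from bench import vision
st()
for n in("scene","side"):
    cv2.imwrite(f"pics/{n}3.png",cv2.resize(cv2.cvtColor(vision.camera(n),cv2.COLOR_RGB2BGR)[150:290,160:350],None,fx=4,fy=4,interpolation=2))
E
```

```text
t: 5.18
tool_pos: [610.0, -115.5, 81.6]
eef_rot: [-161.2, 90.0, 99.1]
ft_force: [-0.2, 0.8, -0.4]
finger_gap: 37.8
t 5.17 pos [ 610.  -115.5   81.6] jaw yaw -99.7 tilt x-axis [-0.  0. -1.] F [-0.2  0.8 -0.4] gap 37.8 [  27.   27.  -26.   92.   13.   63. -102.]
```

View pics/scene3.png

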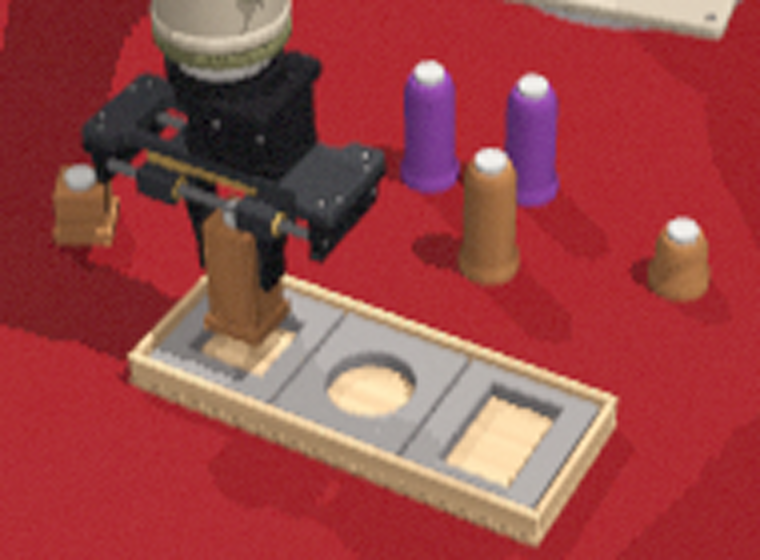

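View pics/side3.png

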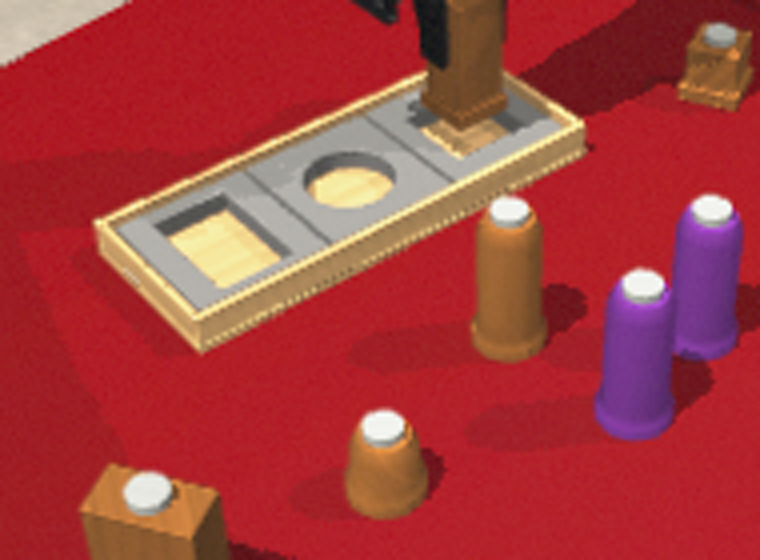

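Both views show the square foot's base centred over the square nest (scene crop about (245,325), side crop about (465,105)). Lowering it.

```bash
python3 -m jog '[[[0,0,-10,0,0,0,0],[0,0,-9,0,0,0,0],[0,0,-6,0,0,0,0],[0,0,-3,0,0,0,0],[0,0,0,0,0,0,0]]]' 25;python3 -c "from h import *;st()"
```

```text
t: 5.9
tool_pos: [610.0, -115.5, 53.5]
eef_rot: [-81.7, 90.0, 178.6]
ft_force: [-0.1, -0.6, -0.4]
finger_gap: 37.8
t 5.90 pos [ 610.  -115.5   53.5] jaw yaw -99.7 tilt x-axis [-0.  0. -1.] F [-0.1 -0.6 -0.4] gap 37.8 [  26.   29.  -26.   94.   14.   61. -103.]
```

```bash
python3 -m jog '[[[0,0,-1,0,0,0,0],[0,0,0,0,0,0,0.6],[0,0,0,0,0,0,0.75],[0,0,0,0,0,0,0.75],[0,0,0,0,0,0,0.75]]]' 25;python3 -m jog '[[[0,0,15,0,0,0,0.75],[0,0,40,0,0,0,0.75],[0,0,60,0,0,0,0.75],[0,0,20,0,0,0,0.75]]]';python3 - <<'E'
from h import *
from bench import vision
st()
for n in("side",):
    cv2.imwrite(f"pics/{n}4.png",cv2.resize(cv2.cvtColor(vision.camera(n),cv2.COLOR_RGB2BGR)[120:290,160:350],None,fx=3.5,fy=3.5,interpolation=2))
E
```

```text
t: 6.52
tool_pos: [610.0, -115.6, 52.6]
eef_rot: [53.5, 90.0, -46.2]
ft_force: [-0.4, -0.0, -1.0]
finger_gap: 63.5
t: 7.02
tool_pos: [611.8, -115.5, 193.0]
eef_rot: [88.8, 89.6, -10.9]
ft_force: [0.7, -0.1, 0.1]
finger_gap: 65.1
t 7.03 pos [ 611.8 -115.5  193. ] jaw yaw -99.7 tilt x-axis [ 0.007 -0.001 -1.   ] F [ 0.7 -0.1  0.1] gap 65.1 [  28.   22.  -27.   86.   10.   75. -100.]
```

View pics/side4.png

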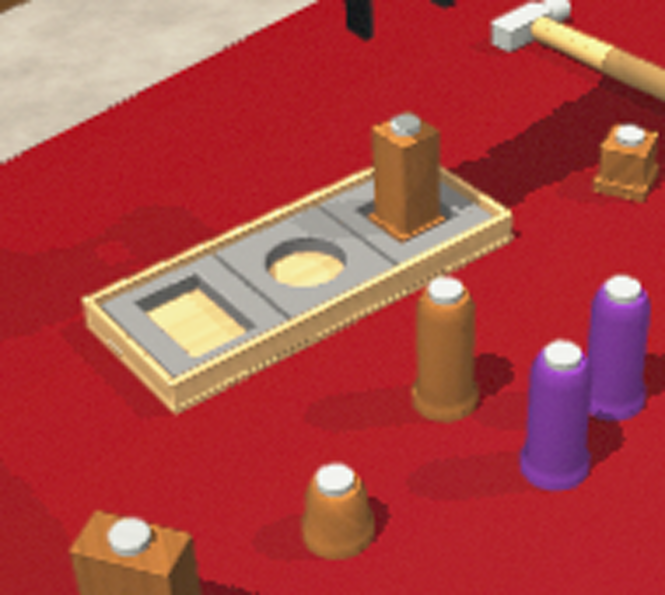

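The side view shows the square foot upright and down in its nest at crop (405,175). Next is the wooden round foot at (460,15).

```bash
python3 -m jog '[[[-38,33,0,0,0,0,0.9],[-38,33,0,0,0,0,0.9],[-38,33,0,0,0,0,0.9],[-37,32,0,0,0,0,0.9],[0,0,0,0,0,0,0.9]]]' 25;python3 - <<'E'
from h import *
from bench import vision
st()
c=vision.calibration("wrist"); im=cv2.cvtColor(vision.camera("wrist"),cv2.COLOR_RGB2BGR)
cv2.imwrite("pics/w5.png",im); h=cv2.cvtColor(im,cv2.COLOR_BGR2HSV)
for ce,a,_ in blobs((h[...,1]<60)&(h[...,2]>200),200,2500):
    if ce[1]<260: print(ce,a,ray(c,ce,99)[0,:2].round(1))
E
```

```text
t: 7.7
tool_pos: [456.9, 17.5, 187.6]
eef_rot: [-2.8, 89.9, -102.3]
ft_force: [0.4, -0.2, -0.1]
finger_gap: 78.3
t 7.70 pos [456.9  17.5 187.6] jaw yaw -99.5 tilt x-axis [-0.    -0.001 -1.   ] F [ 0.4 -0.2 -0.1] gap 78.3 [  26.    1.  -34.  109.    1.   70. -108.]
[472.53030303  31.0719697 ] 264 [ 560.6 -126.9]
[296.44763424  63.3758639 ] 1881 [560.2 -10.1]
[284.29583975 210.65023112] 649 [460.3  14.6]
[141.00845666 248.31078224] 473 [448.7 128.9]
```

View pics/w5.png

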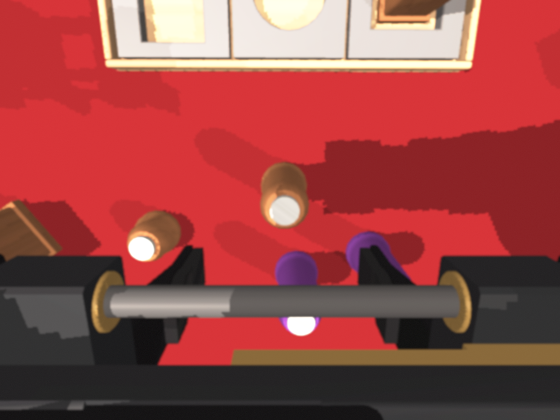

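```bash
python3 -m jog '[[[0,0,-30,0,0,0,0.9],[0,0,-20,0,0,0,0.9],[0,0,0,0,0,0,0.9]]]' 25; python3 -c "from h import *;st()"
```

```text
t: 8.12
tool_pos: [458.3, 14.7, 136.2]
eef_rot: [-89.1, 89.8, 171.2]
ft_force: [-0.3, 0.3, 0.3]
finger_gap: 78.4
t 8.12 pos [458.3  14.7 136.2] jaw yaw -99.7 tilt x-axis [-0.003  0.    -1.   ] F [-0.3  0.3  0.3] gap 78.4 [  26.    5.  -34.  112.    3.   64. -109.]
```

```bash
python3 -m jog '[[[1.5,-0.5,-40,0,0,0,0.9],[0,0,-40,0,0,0,0.9],[0,0,-9,0,0,0,0.9],[0,0,0,0,0,0,0.9],[0,0,0,0,0,0,0]]]' 25;python3 -m jog '[[[0,0,0,0,0,0,0],[0,0,0,0,0,0,0],[0,0,0,0,0,0,0],[0,0,0,0,0,0,0],[0,0,0,0,0,0,0]]]' 25;python3 -m jog '[[[0,0,0,0,0,0,0],[0,0,0,0,0,0,0],[0,0,0,0,0,0,0]]]' 25; python3 -c "from h import *;st()"
```

```text
t: 8.75
tool_pos: [461.8, 14.9, 50.2]
eef_rot: [94.0, 89.9, -5.7]
ft_force: [0.3, 0.3, -0.3]
finger_gap: 73.8
t: 9.38
tool_pos: [460.5, 14.9, 48.6]
eef_rot: [51.9, 90.0, -47.8]
ft_force: [-0.3, -1.2, 1.7]
finger_gap: 38.3
t: 9.75
tool_pos: [460.5, 14.9, 48.6]
eef_rot: [55.4, 90.0, -44.3]
ft_force: [0.3, 0.0, 1.8]
finger_gap: 38.5
t 9.75 pos [460.5  14.9  48.6] jaw yaw -99.7 tilt x-axis [ 0. -0. -1.] F [0.3 0.  1.8] gap 38.5 [  24.   12.  -34.  117.    8.   53. -114.]
```

```bash
python3 -m jog '[[[0,0,10,0,0,0,0],[0,0,25,0,0,0,0],[0,0,30,0,0,0,0],[0,0,10,0,0,0,0],[0,0,0,0,0,0,0]]]' 25;python3 -m jog '[[[42,-8,0,0,0,0,0],[42,-8,0,0,0,0,0],[42,-8,0,0,0,0,0],[41,-8,0,0,0,0,0],[0,0,0,0,0,0,0]]]' 25;python3 -m jog '[[[0,0,-20,0,0,0,0],[0,0,-18,0,0,0,0],[0,0,0,0,0,0,0]]]' 25;python3 - <<'E'
from h import *
from bench import vision
st()
for n in("scene","side"):
    cv2.imwrite(f"pics/{n}6.png",cv2.resize(cv2.cvtColor(vision.camera(n),cv2.COLOR_RGB2BGR)[130:290,170:350],None,fx=3.5,fy=3.5,interpolation=2))
E
```

```text
t: 10.38
tool_pos: [460.7, 14.8, 123.8]
eef_rot: [76.0, 89.9, -23.8]
ft_force: [0.2, -0.3, -1.2]
finger_gap: 38.6
t: 11.0
tool_pos: [628.4, -17.8, 120.7]
eef_rot: [-98.6, 89.8, 161.6]
ft_force: [-0.5, -1.0, -1.1]
finger_gap: 38.6
t: 11.38
tool_pos: [625.4, -17.1, 83.1]
eef_rot: [-77.0, 89.8, -176.7]
ft_force: [-0.5, -1.3, -0.6]
finger_gap: 38.3
t 11.38 pos [625.4 -17.1  83.1] jaw yaw -99.7 tilt x-axis [-0.004 -0.    -1.   ] F [-0.5 -1.3 -0.6] gap 38.3 [  20.   29.  -30.   91.   15.   65. -113.]
```

View pics/scene6.png

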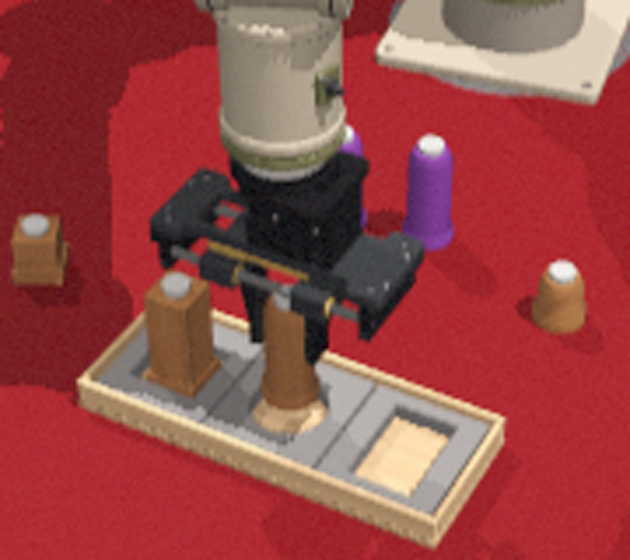

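View pics/side6.png

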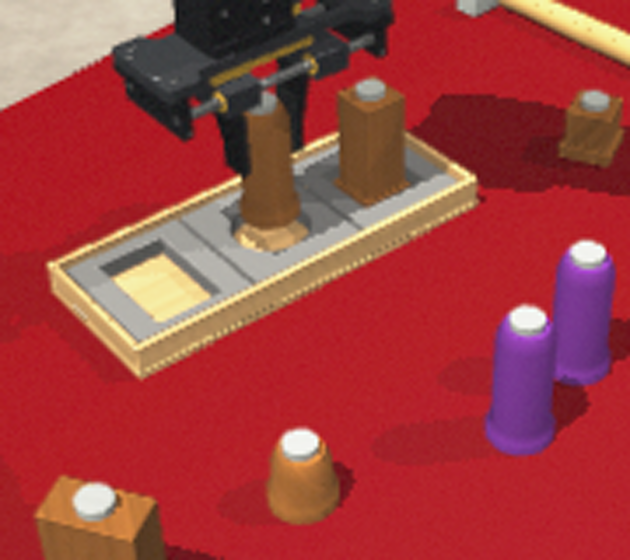

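The round foot's base is centred over the round hole in both views. Lowering it.

```bash
python3 -m jog '[[[0,0,-10,0,0,0,0],[0,0,-10,0,0,0,0],[0,0,-6,0,0,0,0],[0,0,-3,0,0,0,0],[0,0,0,0,0,0,0]]]' 25;python3 -m jog '[[[0,0,-1.5,0,0,0,0],[0,0,0,0,0,0,0]]]';python3 -c "from h import *;st()"
```

```text
t: 12.1
tool_pos: [627.4, -17.1, 56.4]
eef_rot: [-68.5, 90.0, -168.2]
ft_force: [0.3, -0.5, 0.4]
finger_gap: 38.0
t: 12.35
tool_pos: [627.6, -17.1, 55.2]
eef_rot: [69.9, 90.0, -29.8]
ft_force: [0.8, 0.1, -1.7]
finger_gap: 38.3
t 12.35 pos [627.6 -17.1  55.2] jaw yaw -99.7 tilt x-axis [ 0. -0. -1.] F [ 0.8  0.1 -1.7] gap 38.3 [  20.   30.  -29.   92.   16.   62. -114.]
```

```bash
python3 -m jog '[[[0,0,-0.5,0,0,0,0],[0,0,0,0,0,0,0.6],[0,0,0,0,0,0,0.7],[0,0,0,0,0,0,0.7],[0,0,0,0,0,0,0.7]]]' 25;python3 -m jog '[[[0,0,15,0,0,0,0.7],[0,0,40,0,0,0,0.7],[0,0,60,0,0,0,0.7],[0,0,20,0,0,0,0.7]]]';python3 - <<'E'
from h import *
from bench import vision
st()
for n in("side",):
    cv2.imwrite(f"pics/{n}7.png",cv2.resize(cv2.cvtColor(vision.camera(n),cv2.COLOR_RGB2BGR)[120:290,160:350],None,fx=3.5,fy=3.5,interpolation=2))
E
```

```text
t: 12.98
tool_pos: [627.5, -17.1, 54.6]
eef_rot: [40.0, 90.0, -59.7]
ft_force: [0.4, 0.8, -1.1]
finger_gap: 60.2
t: 13.48
tool_pos: [629.2, -16.6, 195.0]
eef_rot: [97.9, 89.6, -1.8]
ft_force: [-0.8, -0.4, -0.2]
finger_gap: 61.0
t 13.47 pos [629.2 -16.6 195. ] jaw yaw -99.7 tilt x-axis [ 0.007 -0.    -1.   ] F [-0.8 -0.4 -0.2] gap 61.0 [  21.   23.  -31.   84.   12.   76. -111.]
```

View pics/side7.png

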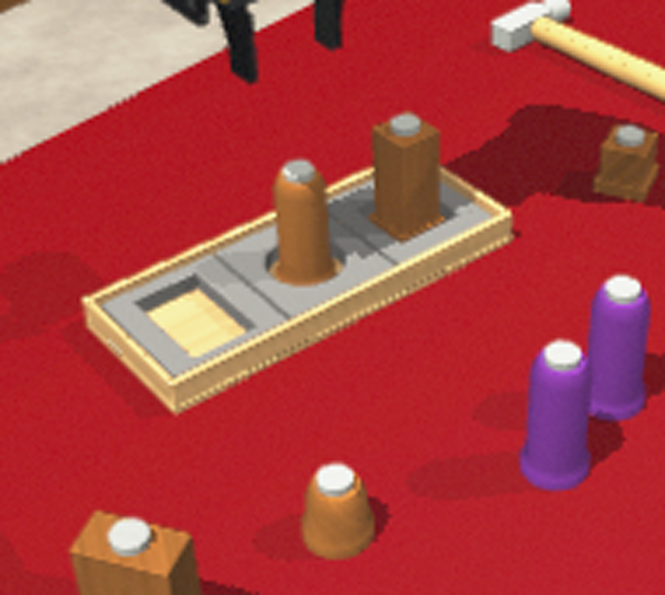

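The round foot is standing in its nest at crop (300,225). Now to the oblong foot.

```bash
python3 -m jog '[[[-29,51,0,0,0,0.1,0.95],[-29,51,0,0,0,0.1,0.95],[-29,51,0,0,0,0.1,0.95],[-29,51,0,0,0,0.1,0.95],[-29,51,0,0,0,0.1,0.95]]]' 25;python3 -m jog '[[[-29,51,0,0,0,0.1,0.95],[0,3,0,0,0,0,0.95],[0,0,0,0,0,0,0.95]]]' 25;python3 - <<'E'
from h import *
from bench import vision
st()
c=vision.calibration("wrist"); im=cv2.cvtColor(vision.camera("wrist"),cv2.COLOR_RGB2BGR)
np.save("pics/w8.npy",c,allow_pickle=True)
cv2.imwrite("pics/w8.png",im); h=cv2.cvtColor(im,cv2.COLOR_BGR2HSV)
for ce,a,_ in blobs((h[...,1]<60)&(h[...,2]>200),200,2500):
    if ce[1]<260: print(ce,a,ray(c,ce,99)[0,:2].round(1))
E
```

```text
t: 14.15
tool_pos: [481.1, 239.1, 189.4]
eef_rot: [-25.8, 90.0, -96.6]
ft_force: [0.4, 0.7, -0.1]
finger_gap: 82.5
t: 14.52
tool_pos: [453.6, 291.4, 189.2]
eef_rot: [-48.0, 90.0, -113.4]
ft_force: [0.5, -0.3, -0.0]
finger_gap: 82.4
t 14.53 pos [453.6 291.4 189.2] jaw yaw -65.3 tilt x-axis [-0.    -0.001 -1.   ] F [ 0.5 -0.3 -0. ] gap 82.4 [   4.   15.  -48.   97.   12.   73. -112.]
[523.4125  83.05  ] 320 [608.4 179.8]
[525.54492754 145.69855072] 345 [574.  153.3]
[280.6746988  215.21837349] 664 [453.3 291.4]
```

View pics/w8.png

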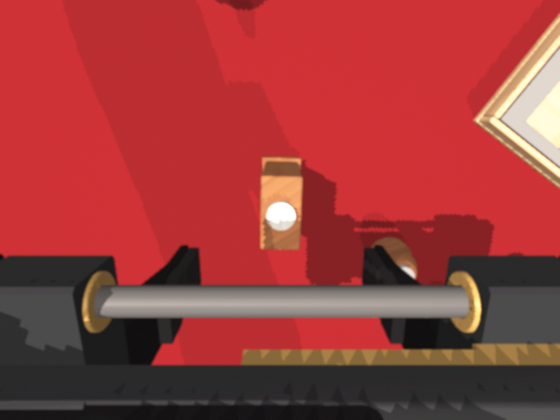

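The oblong foot's glide is at (281,215), its faces square to the jaws and its centre under the TCP to within a millimetre. Descending.

```bash
python3 -m jog '[[[0,0,-40,0,0,0,0.95],[0,0,-50,0,0,0,0.95],[0,0,-40,0,0,0,0.95],[0,0,-12,0,0,0,0.95],[0,0,0,0,0,0,0.95]]]' 25;python3 -m jog '[[[0,0,0,0,0,0,0],[0,0,0,0,0,0,0],[0,0,0,0,0,0,0],[0,0,0,0,0,0,0],[0,0,0,0,0,0,0]]]' 25;python3 -m jog '[[[0,0,0,0,0,0,0],[0,0,0,0,0,0,0],[0,0,0,0,0,0,0],[0,0,0,0,0,0,0],[0,0,0,0,0,0,0]]]' 25; python3 -c "from h import *;st()"
```

```text
t: 15.2
tool_pos: [454.0, 291.2, 47.8]
eef_rot: [-79.0, 90.0, -144.4]
ft_force: [-0.5, 0.2, 1.0]
finger_gap: 82.9
t: 15.82
tool_pos: [453.5, 291.9, 47.7]
eef_rot: [47.9, 90.0, -17.4]
ft_force: [0.1, -0.1, -0.2]
finger_gap: 40.6
t: 16.45
tool_pos: [453.4, 291.9, 47.5]
eef_rot: [-56.8, 90.0, -122.1]
ft_force: [-0.4, -0.6, 0.3]
finger_gap: 32.1
t 16.45 pos [453.4 291.9  47.5] jaw yaw -65.3 tilt x-axis [-0. -0. -1.] F [-0.4 -0.6  0.3] gap 32.1 [  -0.   25.  -44.  106.   20.   58. -118.]
```

```bash
python3 -m jog '[[[0,0,10,0,0,0,0],[0,0,25,0,0,0,0],[0,0,30,0,0,0,0],[0,0,15,0,0,0,0],[0,0,0,0,0,0,0]]]' 25;python3 -m jog '[[[32,-35,0,0,0,-0.1,0],[32,-35,0,0,0,-0.1,0],[32,-35,0,0,0,-0.1,0],[32,-35,0,0,0,-0.1,0],[32,-35,0,0,0,-0.1,0]]]' 25;python3 -m jog '[[[30,-35,0,0,0,-0.1,0],[0,0,0,0,0,0,0],[0,0,-20,0,0,0,0],[0,0,-20,0,0,0,0],[0,0,0,0,0,0,0]]]' 25;python3 - <<'E'
from h import *
from bench import vision
st()
for n in("scene","side"):
    cv2.imwrite(f"pics/{n}9.png",cv2.resize(cv2.cvtColor(vision.camera(n),cv2.COLOR_RGB2BGR)[130:290,170:350],None,fx=3.5,fy=3.5,interpolation=2))
E
```

```text
t: 17.08
tool_pos: [454.0, 292.1, 128.4]
eef_rot: [79.9, 89.9, 14.6]
ft_force: [-0.3, -1.0, -1.8]
finger_gap: 31.7
t: 17.7
tool_pos: [613.7, 115.3, 125.9]
eef_rot: [-65.2, 89.9, -159.3]
ft_force: [0.1, -0.0, -2.6]
finger_gap: 32.0
t: 18.32
tool_pos: [641.3, 82.4, 84.5]
eef_rot: [-74.0, 89.7, -173.6]
ft_force: [0.8, -0.5, -0.7]
finger_gap: 32.2
t 18.32 pos [641.3  82.4  84.5] jaw yaw -99.6 tilt x-axis [-0.005 -0.001 -1.   ] F [ 0.8 -0.5 -0.7] gap 32.2 [  12.   31.  -32.   87.   17.   66. -123.]
```

View pics/scene9.png

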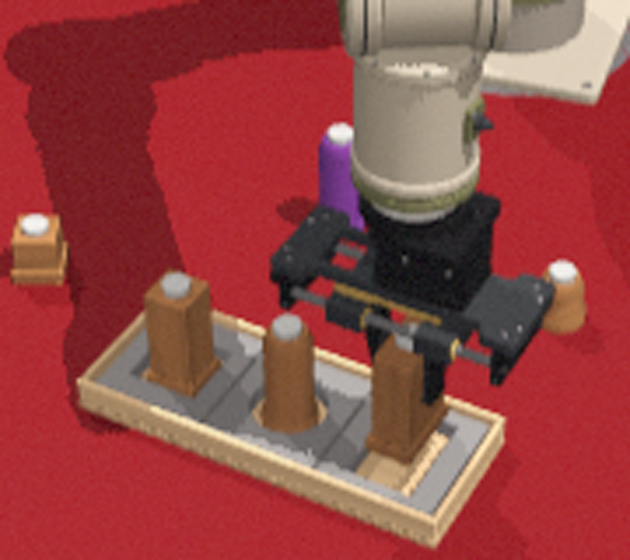

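View pics/side9.png

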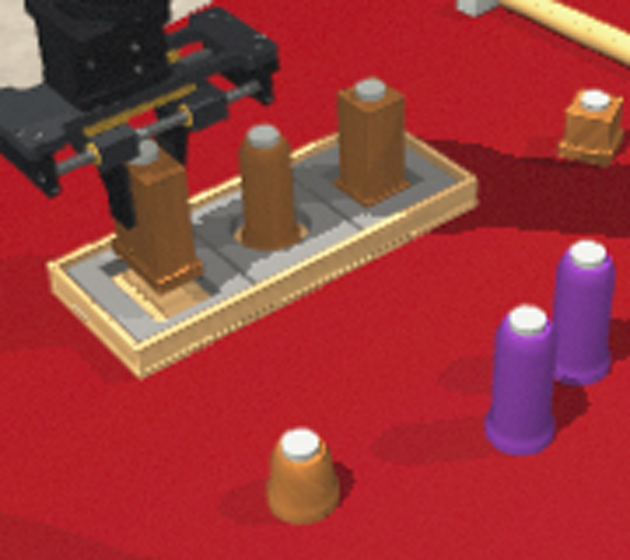

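The oblong foot's base is over the oblong hole in both views and aligned with it. Lowering it.

```bash
python3 -m jog '[[[0,0,-10,0,0,0,0],[0,0,-10,0,0,0,0],[0,0,-7,0,0,0,0],[0,0,-4,0,0,0,0],[0,0,0,0,0,0,0]]]' 25;python3 -m jog '[[[0,0,-2,0,0,0,0],[0,0,0,0,0,0,0]]]';python3 -c "from h import *;st()"
```

```text
t: 19.05
tool_pos: [643.3, 81.9, 56.3]
eef_rot: [-70.4, 90.0, -170.1]
ft_force: [0.3, 0.6, -0.2]
finger_gap: 31.8
t: 19.3
tool_pos: [643.5, 81.9, 54.7]
eef_rot: [87.9, 90.0, -11.8]
ft_force: [-0.4, 0.5, -1.0]
finger_gap: 32.0
t 19.30 pos [643.5  81.9  54.7] jaw yaw -99.7 tilt x-axis [ 0. -0. -1.] F [-0.4  0.5 -1. ] gap 32.0 [  12.   33.  -31.   89.   18.   63. -123.]
```

```bash
python3 -m jog '[[[0,0,-1,0,0,0,0],[0,0,0,0,0,0,0.5],[0,0,0,0,0,0,0.6],[0,0,0,0,0,0,0.6],[0,0,0,0,0,0,0.6]]]' 25;python3 -m jog '[[[0,0,15,0,0,0,0.6],[0,0,40,0,0,0,0.6],[0,0,60,0,0,0,0.6],[0,0,50,0,0,0,0.6]]]';python3 -m jog '[[[-50,30,0,0,0,0,0.6],[-50,30,0,0,0,0,0.6],[-20,30,0,0,0,0,0.6],[0,0,0,0,0,0,0.6]]]';python3 - <<'E'
from h import *
from bench import vision
st()
for n in("side","scene","wrist"):
    im=cv2.cvtColor(vision.camera(n),cv2.COLOR_RGB2BGR); cv2.imwrite(f"pics/{n}10.png",im)
    if n=="wrist": continue
    c=vision.calibration(n); h=cv2.cvtColor(im,cv2.COLOR_BGR2HSV)
    for ce,a,_ in blobs((h[...,1]<70)&(h[...,2]>130),15,300):
        p,q=ray(c,ce,104)[0,:2].round(1),ray(c,ce,48)[0,:2].round(1)
        if 140<ce[1]<290: print(n,ce.round(0),"z104",p,"z48",q)
E
```

```text
t: 19.92
tool_pos: [643.5, 81.9, 53.7]
eef_rot: [56.5, 90.0, -43.2]
ft_force: [-0.3, -0.1, 0.1]
finger_gap: 51.3
t: 20.42
tool_pos: [643.6, 82.2, 222.3]
eef_rot: [109.5, 89.9, 9.8]
ft_force: [0.4, -0.1, -0.7]
finger_gap: 52.2
t: 20.92
tool_pos: [521.9, 175.0, 220.4]
eef_rot: [108.6, 89.9, 9.2]
ft_force: [0.4, -1.0, 0.2]
finger_gap: 52.4
t 20.93 pos [521.9 175.  220.4] jaw yaw -99.4 tilt x-axis [ 0.002  0.    -1.   ] F [ 0.4 -1.   0.2] gap 52.4 [  10.   13.  -39.   94.    9.   76. -129.]
side [275. 155.] z104 [ 609.7 -114. ] z48 [ 669.6 -180.6]
side [340. 158.] z104 [ 470.8 -211.5] z48 [ 517.4 -287.4]
side [245. 168.] z104 [628.4 -16.8] z48 [690.1 -74.2]
side [211. 184.] z104 [643.   83.2] z48 [706.1  35.4]
side [337. 202.] z104 [369.1 -55.1] z48 [ 406.  -116.1]
side [320. 221.] z104 [359.9  22.9] z48 [395.9 -30.7]
side [255. 257.] z104 [393.2 191.2] z48 [432.5 153.7]
scene [445. 142.] z104 [ 55.9 441.8] z48 [-38.7 448.5]
scene [553. 160.] z104 [ 54.2 769.7] z48 [-40.5 797.3]
scene [335. 155.] z104 [243. 120.] z48 [160.4 106.1]
scene [307. 154.] z104 [266.3  34.4] z48 [185.1  15. ]
scene [267. 168.] z104 [379.8 -58.2] z48 [305.9 -83.6]
scene [293. 171.] z104 [371.   21.1] z48 [296.6   0.8]
scene [180. 194.] z104 [ 576.4 -251.2] z48 [ 515.2 -288.8]
scene [133. 201.] z104 [ 645.1 -359.9] z48 [ 588.3 -404.6]
scene [330. 207.] z104 [498.2 165.5] z48 [431.9 154.5]
scene [220. 211.] z104 [ 608.3 -115.1] z48 [ 549. -144.]
scene [116. 217.] z104 [ 720.5 -366.5] z48 [ 668.4 -411.6]
scene [252. 223.] z104 [625.9 -17.1] z48 [567.8 -39.8]
scene [286. 235.] z104 [641.8  83. ] z48 [584.7  66.7]
scene [272. 252.] z104 [712.6  68.7] z48 [660.   51.5]
```

View pics/side10.png

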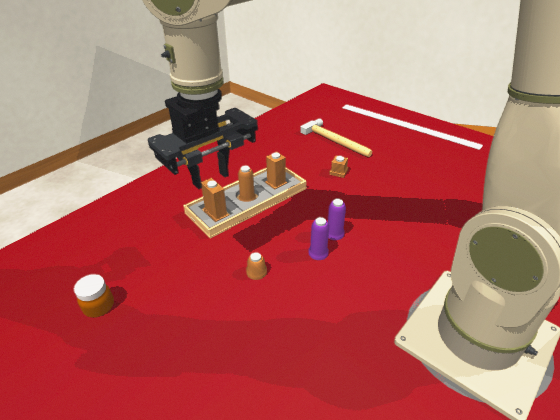

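View pics/scene10.png

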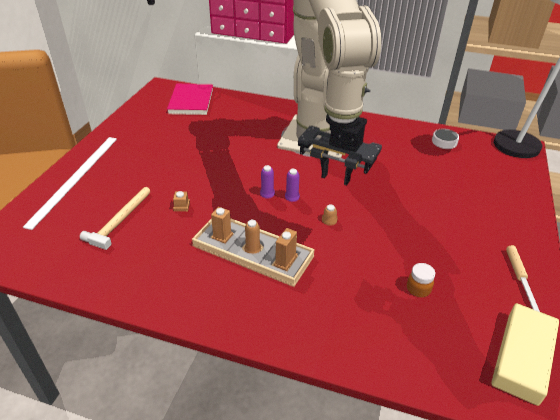

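View pics/wrist10.png

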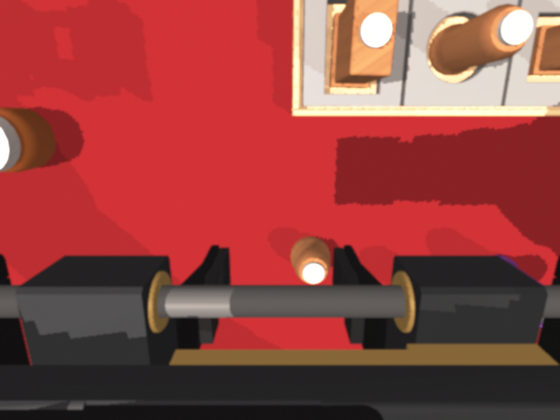

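All three feet stand in their nests. With the glides taken at the expected height, the two views agree within about 3 mm: (609,-115), (627,-17) and (642,83). The short feet, purple feet, hammer and jar show the same pixels as at the start, and the arm is clear.

```bash
python3 -c "
from bench import bot
print(bot.finish_job())"
```

```text
the job is handed in; nothing more can be done
None
```

The three tall wooden feet are packed: square in square, round in round and oblong in oblong, each upright and fully down. I handed the job in at about 21 s of the 96 s allowed.

- **Final position:** the last scene and side views put each foot's glide at its nest centre, at about the height of a fully seated foot. The two views agreed within 3 mm.
- **Left alone:** the short feet, purple look-alikes, hammer and jar show the same positions as at the start. The arm is clear of everything, and no force reading passed 5 N.
- **One disagreement:** the first tray position from the scene and side views differed from the wrist view by about 3 mm. I used the wrist view and checked each foot over its hole before lowering it.

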